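Clear the stacked check weights off the balance into their storage cups

TASK

The balance check is finished: working down from the top of the stack, take the four steel check weights off the balance pan one after another and put each away in its own storage cup (the largest weight in the largest cup and so on down), lying flat on the cup's lined floor. Set them down gently, do not drop them, and leave the cups and the other things on the bench standing where they are.

Things in the scene. Friction and masses are not known exactly. Their poses are not given: they have to be found in the camera images.
- weight_500: largest steel check weight, about 500 g: round body 63 mm wide, 21 mm high; lifting knob on top, 12 mm wide, its head 23.5 to 31.5 mm above the underside, on an 8 mm neck; recess in the underside 16 mm wide, 12 mm deep. Bottom of the stack, on a fixed balance: low white box 140 x 170 mm, 52 mm high, with a round steel pan 106 mm wide, its top 64 mm above the bench; the stack's top is at 150 mm. Origin: centre of underside, z up.
- cup_500: largest round black storage cup, for weight_500: 85 mm wide outside, 15 mm high, 0.3 kg, loose on the bench. Straight bore 76 mm wide with a slightly flared mouth; lined flat floor 5 mm above its underside, where weight_500 lies when home. Origin: centre of underside, z up.
- weight_200: second largest steel check weight, about 200 g: round body 48 mm wide, 15 mm high; lifting knob on top, 12 mm wide, its head 17.5 to 25.5 mm above the underside, on an 8 mm neck; recess in the underside 16 mm wide, 12 mm deep. Stacked on weight_500, whose knob stands in its recess; lift it 15 mm before going sideways. Origin: centre of underside, z up.
- cup_200: second largest round black storage cup, for weight_200: 70 mm wide outside, 15 mm high, 0.3 kg, loose on the bench. Straight bore 61 mm wide with a slightly flared mouth, too narrow for the next larger weight; lined flat floor 5 mm above its underside, where weight_200 lies when home. Origin: centre of underside, z up.
- weight_100: third largest steel check weight, about 100 g: round body 34 mm wide, 16 mm high; lifting knob on top, 12 mm wide, its head 18.5 to 26.5 mm above the underside, on an 8 mm neck; recess in the underside 16 mm wide, 12 mm deep. Stacked on weight_200, whose knob stands in its recess; lift it 15 mm before going sideways. Origin: centre of underside, z up.
- cup_100: third largest round black storage cup, for weight_100: 56 mm wide outside, 15 mm high, 0.3 kg, loose on the bench. Straight bore 47 mm wide with a slightly flared mouth, too narrow for the next larger weight; lined flat floor 5 mm above its underside, where weight_100 lies when home. Origin: centre of underside, z up.
- weight_50: smallest steel check weight, about 50 g: round body 20 mm wide, 24 mm high; lifting knob on top, 12 mm wide, its head 26.5 to 34.5 mm above the underside, on an 8 mm neck; recess in the underside 16 mm wide, 12 mm deep. Stacked on weight_100, whose knob stands in its recess; lift it 15 mm before going sideways. Origin: centre of underside, z up.
- cup_50: smallest round black storage cup, for weight_50: 42 mm wide outside, 15 mm high, 0.3 kg, loose on the bench. Straight bore 33 mm wide with a slightly flared mouth, too narrow for the next larger weight; lined flat floor 5 mm above its underside, where weight_50 lies when home. Origin: centre of underside, z up.
- sample_pot: bystander: white specimen pot with red screw cap, 46 mm in diameter, 57 mm high, standing loose among the cups. Origin: centre of its underside; z up.
- vial_d: bystander: small vial with yellow cap, 25 mm in diameter, 60 mm high, standing loose among the cups. Origin: centre of its underside; z up.

How it is judged:
On the way, in this order (a step that is already met when the one before it is completed fails the run):
1. weight_50 lies flat in its own cup, let go (horizontal distance between weight_50 and cup_50 below 0.009 m and z of weight_50 in the frame of cup_50 between 0.002 and 0.0075 m and angle between weight_50's own z axis and vertical below 0.08 rad and linear speed of weight_50 below 0.02 m/s and contact force between the fingers and weight_50 below 0.1 N), for 0.2 s.
2. weight_100 lies flat in its own cup, let go (horizontal distance between weight_100 and cup_100 below 0.009 m and z of weight_100 in the frame of cup_100 between 0.002 and 0.0075 m and angle between weight_100's own z axis and vertical below 0.08 rad and linear speed of weight_100 below 0.02 m/s and contact force between the fingers and weight_100 below 0.1 N), for 0.2 s.
3. weight_200 lies flat in its own cup, let go (horizontal distance between weight_200 and cup_200 below 0.009 m and z of weight_200 in the frame of cup_200 between 0.002 and 0.0075 m and angle between weight_200's own z axis and vertical below 0.08 rad and linear speed of weight_200 below 0.02 m/s and contact force between the fingers and weight_200 below 0.1 N), for 0.2 s.
4. weight_500 lies flat in its own cup, let go (horizontal distance between weight_500 and cup_500 below 0.009 m and z of weight_500 in the frame of cup_500 between 0.002 and 0.0075 m and angle between weight_500's own z axis and vertical below 0.08 rad and linear speed of weight_500 below 0.02 m/s and contact force between the fingers and weight_500 below 0.1 N), for 0.2 s.
At the end, for the whole second after the job is handed in: Each of the four weights lies in its own cup, within 9 mm of the cup's centre (the bore leaves 6.5 mm), its underside within 2.5 mm of the lined floor and tilted less than 0.08 rad; the cups stand upright; all weights at rest and released (all of step 1 and all of step 2 and all of step 3 and all of step 4 and angle between each of cup_50, cup_100, cup_200, cup_500's own z axis and vertical below 0.08 rad); the robot touches nothing.
It fails at once if a weight is dropped (falls freely faster than 0.7 m/s, i.e. from more than about 25 mm) ((linear speed of weight_50 above 0.7 m/s and contact force between anything else and weight_50 below 0.05 N) or (linear speed of weight_100 above 0.7 m/s and contact force between anything else and weight_100 below 0.05 N) or (linear speed of weight_200 above 0.7 m/s and contact force between anything else and weight_200 below 0.05 N) or (linear speed of weight_500 above 0.7 m/s and contact force between anything else and weight_500 below 0.05 N)).
It fails at once if a storage cup is pushed more than 25 mm away or tipped over (distance of any of cup_50, cup_100, cup_200, cup_500 from where it was at the start of the episode above 0.025 m or angle between any of cup_50, cup_100, cup_200, cup_500's own z axis and vertical above 0.35 rad).
It fails at once if the specimen pot or the vial is pushed more than 25 mm away or knocked over (distance of any of sample_pot, vial_d from where it was at the start of the episode above 0.025 m or angle between any of sample_pot, vial_d's own z axis and vertical above 0.35 rad).
It also fails if it takes over 106 s, if anything falls off the work surface, if the arm or the gripper's body presses on something with over 40 N, if the wrist force passes 120 N, or if a joint passes its speed limit or range.

ROBOT

A 6-joint arm with a two-finger parallel gripper is mounted at the origin on a cart in front of the work surface, level with it; the furniture and walls round the work are solid. World frame = base frame: x ahead of the robot, y to its left, z up, the work surface at z = 0. Lengths are in m, angles in rad, forces in N, time in s.
With the tool pointing down it reaches from about 0.35 to 0.775 m from the base axis. Payload 7.3 kg.
Tool frame: the origin (TCP) lies at the very end of the fingers, on their centre line; the grasp point (between the pads) lies 19 mm behind it; z points along the fingers, y is the line along which they close (so a half turn about z gives the same grasp; the last joint's range is limited). The gripper opens to 92 mm and grips with 3 to 60 N. Pads are 19 mm wide; open, the fingers measure 130 mm over their backs; the gripper's body (75 mm by 190 mm) begins 47 mm behind the grasp point.
Start: joints at [1.039, 0.342, 1.524, -0, 1.275, -0.146], TCP at [0.198, 0.486, 0.227] pointing down, gripper open.
Joint ranges: [-2.53, 2.53], [-0.77, 2.02], [0.04, 2.7], [-1, 4.14], [0.28, 2.66], [-3.11, 3.11]. Speed limits (rad/s): [2.57, 2.57, 3.14, 3.14, 3.14, 3.14].

INTERFACE

Orientations are given as [roll, pitch, yaw] about the fixed x, y, z axes, in that order (R = Rz(yaw) Ry(pitch) Rx(roll)).
In Python, from cell import robot gives the robot as it stands.
- The arm moves only by the tool apply_moves, never from a script. Its argument "motion" is text: rows parted by semicolons, each of 7 numbers parted by spaces: the opening in per cent of the stroke, from 0 (shut) to 100 (fully open), then the shift along the tool's x, y, z in cm, then the turn, a rotation vector about the tool's x, y, z in rad. A call has 1 to 20 rows; each row shifts and turns the commanded pose from where the row before left it, along the tool's axes as they then stand; what a row does not reach is not made up. A row lasts 1/8 s, in which the tool goes at most 62.5 mm and 10.7 degrees, less where a joint would pass 70% of its speed; a pose out of reach is approached as far as the arm can. A call with a gripper value outside its range is refused whole. The fingers move at their own pace and stop on an object; "force" is the grip in N (left out, the last holds). Time passes only in rows, so rows that do not move let the fingers close. It gives the time, the measured TCP pose, the force, the opening and the grip force at its end, in the units of the state.
- robot.observe(): the state, without advancing time (a new reading comes with each control period).
- robot.read_camera(name): name is "scene" or "top" or "wrist"; returns a dict with "img" (480x640x3 uint8, red, green, blue), "fovy" (degrees; the focal length in pixels is half the picture's height over the tangent of half this angle, whatever the lens; pixels are square), "cx", "cy" (the principal point, pixels), "R" (3x3) and "t" (3): a world point X has camera coordinates R X + t; the wrist camera has in their place "hand_eye" (4x4, takes a point from camera to tool coordinates, whose origin is the TCP and whose axes are the flange's). Camera axes: x right, y down, z forward; pixel columns grow to the right and rows downward; lengths in m; the calibration is good to about 2 mm. The wrist camera is an equidistant fisheye: a pixel r from the principal point sees the ray r / f radians off the axis. A picture is of the moment at which its call begins: read the wrist's pose just before it. There is no depth.
- robot.hand_in(): hands the job in; it is judged then, once.
Trained networks look in a picture, given as the dict that the camera call returned (one of the last four; its "shot" number tells which), for a name from the list of things; names that differ only in an ending like _2 or _b are one class to them, and where a whole thing is asked for, a point or a joint stands for the part that bears it (a point fixed in the world has none). Each returns a list of dicts, best first, with "score" (0 to 1); they miss things now and then, are a little off and sometimes report something else, mostly with a low value. They report only what shows in the picture. A call takes as long as a camera call.
- robot.search_frame(target, picture): "centre" ([x, y, z] in m, in world coordinates, good to about 4 mm: the middle of the surface that is visible of it).
- robot.trace(target, picture): "pixels" (480x640 bool, what is visible of it).
The state is a dict: "time": time; "qpos": joint angles; "qvel": joint speeds; "joint_efforts": joint torques, N m; "tool_pos": TCP position; "tool_rot": TCP orientation; "contact_force": force on the tool from outside, world axes, zero at the start; "torque": the same for the moment, N m; "opening": finger opening in m; "grip_force": force on a finger pad.
Only numpy, scipy, OpenCV 4.12 (cv2) and the standard library are available. Lean on these libraries where they do the work, as an engineer would, in place of code of your own. Each camera call takes 0.05 s, during which the arm holds its last target. There are 200 camera calls.

## Working session

There is one attempt and no reset: what is moved stays moved. The work goes in short steps, Python scripts to look and compute and a tool call to move; the robot and the scene stay as the last step left them, time stands still between calls to the robot, and variables do not carry over. Pictures are saved under pics/ and viewed, at most 14 in all, crops included, and the job is handed in when it is done.

Besides the shell and the picture viewer there is one more tool, called after ">>>" by a JSON object that holds its "fn" and its "kwargs", one argument or row to a line. apply_moves: Moves the arm, as the interface text tells. Its arguments: {"type":"object","properties":{"motion":{"type":"string"},"force":{"type":"number"}},"required":["motion"]}

```bash
mkdir -p pics; python3 - <<'E'
from cell import robot
import cv2,numpy as np
print(robot.observe())
for n in ["top","scene"]:
    p=robot.read_camera(n); cv2.imwrite(f"pics/{n}0.png",p["img"][:,:,::-1])
    print(n,p["fovy"],p["cx"],p["cy"],np.round(p["R"],3).tolist(),np.round(p["t"],3))
    for o in "weight_50 weight_100 weight_200 weight_500 cup_50 cup_100 cup_200 cup_500 sample_pot vial_d".split():
        print(o,[(np.round(d["centre"],3).tolist(),round(d["score"],2)) for d in robot.search_frame(o,p)][:3])
E
```

```text
{'time': 0.0, 'qpos': array([ 1.03899197e+00,  3.42743261e-01,  1.52503841e+00, -1.71777652e-06,
        1.27539432e+00, -1.46012008e-01]), 'qvel': array([ 0.00034806, -0.00024061,  0.0007305 ,  0.00040832, -0.00134074,
       -0.004337  ]), 'joint_efforts': array([-4.25844119e-04, -4.31210804e+01, -2.44235641e+01,  7.17965886e-02,
        5.53358858e-02, -1.13602864e-04]), 'tool_pos': array([0.19732638, 0.48605599, 0.22602684]), 'tool_rot': array([-3.14002592e+00, -2.28741335e-04,  2.75580063e+00]), 'contact_force': array([0.87523022, 0.23505533, 0.89146334]), 'torque': array([-0.00869011,  0.00888103, -0.01546698]), 'grip_force': 0.0, 'opening': 0.09177555079299918}
top 43.77384366068533 316.62043340850386 242.7369716793289 [[0.348, -0.937, -0.011], [-0.852, -0.312, -0.421], [0.391, 0.156, -0.907]] [-0.36   0.403  0.809]
weight_50 [([0.503, -0.357, 0.116], 0.87), ([0.489, -0.358, 0.083], 0.75), ([0.496, -0.36, 0.104], 0.71)]
weight_100 [([0.503, -0.357, 0.116], 0.87), ([0.489, -0.358, 0.083], 0.75), ([0.496, -0.36, 0.104], 0.71)]
weight_200 [([0.503, -0.357, 0.116], 0.87), ([0.489,
[... 1112 characters left out ...]
482, -0.341, 0.082], 0.84), ([0.503, -0.352, 0.135], 0.53), ([0.497, -0.34, 0.098], 0.49)]
weight_500 [([0.482, -0.341, 0.082], 0.84), ([0.503, -0.352, 0.135], 0.53), ([0.497, -0.34, 0.098], 0.49)]
cup_50 [([0.459, -0.094, 0.005], 0.88), ([0.442, -0.215, 0.005], 0.83), ([0.599, -0.238, 0.003], 0.65)]
cup_100 [([0.459, -0.094, 0.005], 0.88), ([0.442, -0.215, 0.005], 0.83), ([0.599, -0.238, 0.003], 0.65)]
cup_200 [([0.459, -0.094, 0.005], 0.88), ([0.442, -0.215, 0.005], 0.83), ([0.599, -0.238, 0.003], 0.65)]
cup_500 [([0.459, -0.094, 0.005], 0.88), ([0.442, -0.215, 0.005], 0.83), ([0.599, -0.238, 0.003], 0.65)]
sample_pot [([0.504, -0.17, 0.05], 0.62), ([0.598, -0.239, 0.007], 0.28)]
vial_d []
```

View pics/top0.png

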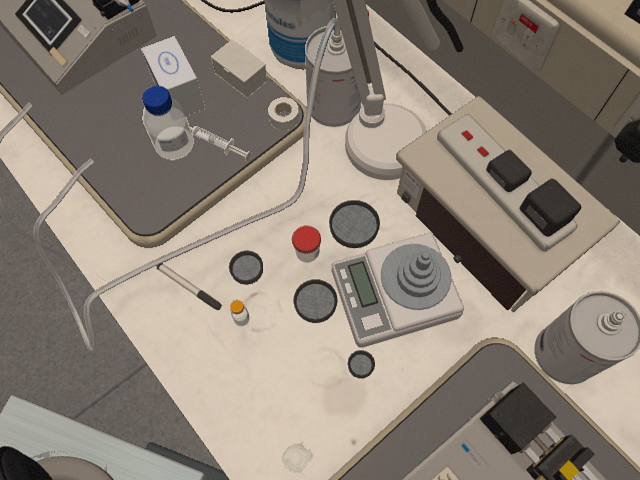

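View pics/scene0.png

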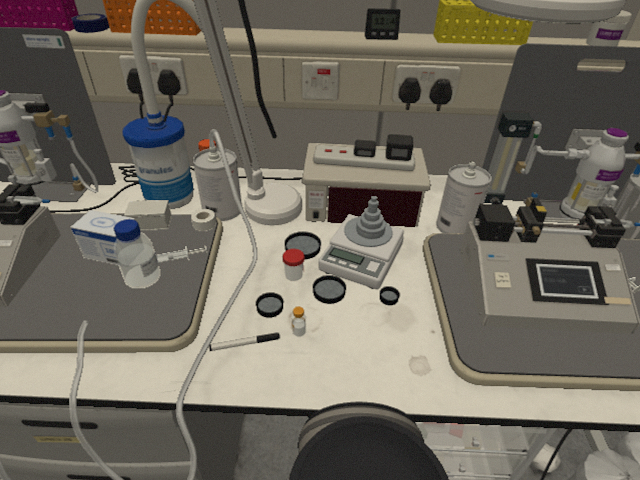

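The top view shows the stack at (425,260), cup_500 at (354,223), cup_200 at (315,301), cup_100 at (246,267) and cup_50 at (361,364). The pot is at (307,240) and the vial at (239,312). The scene view agrees. Next I'll fit the silhouettes and get the extents of the obstacles.

```bash
cat > h.py <<'E'
from cell import robot
import cv2,numpy as np
from scipy.optimize import least_squares
def f(p): return 240/np.tan(np.radians(p["fovy"])/2)
def proj(p,X):
    if "hand_eye" in p:
        H=p["hand_eye"]; T=p["T"]; c=(np.atleast_2d(X)-T[:3,3])@T[:3,:3]
        c=(c-H[:3,3])@H[:3,:3]
        r=np.hypot(c[:,0],c[:,1]); th=np.arctan2(r,c[:,2])
        return c[:,:2]/r[:,None]*(th*f(p))[:,None]+[p["cx"],p["cy"]]
    c=np.atleast_2d(X)@np.array(p["R"]).T+p["t"]
    return c[:,:2]/c[:,2:]*f(p)+[p["cx"],p["cy"]]
def back(p,uv,z):
    d=np.r_[(np.array(uv)-[p["cx"],p["cy"]])/f(p),1]; R=np.array(p["R"]); C=-R.T@p["t"]; d=R.T@d
    return C+d*(z-C[2])/d[2]
def wrist():
    from scipy.spatial.transform import Rotation as Ro
    s=robot.observe(); p=robot.read_camera("wrist"); T=np.eye(4)
    T[:3,:3]=Ro.from_euler("xyz",s["tool_rot"]).as_matrix(); T[:3,3]=s["tool_pos"]; p["T"]=T
    p["hand_eye"]=np.array(p["hand_eye"]); return p
a=np.linspace(0,2*np.pi,72,endpoint=False)
def cyl(x,y,rz):  # rz list of (radius,z)
    return np.vstack([np.c_[x+r*np.cos(a),y+r*np.sin(a),0*a+z] for r,z in rz])
def cen(pts):
    h=cv2.convexHull(pts.astype(np.float32)); m=cv2.moments(h); return np.array([m["m10"],m["m01"]])/m["m00"],m["m00"]
def fit(p,mask,rz,x0):
    v,u=np.nonzero(mask); c,A=cen(np.c_[u,v])
    s=least_squares(lambda q:cen(proj(p,cyl(*q,rz)))[0]-c,x0)
    return s.x,A/cen(proj(p,cyl(*s.x,rz)))[1]
CUP={"cup_50":(.021,(.368,-.317)),"cup_100":(.028,(.457,-.093)),"cup_200":(.035,(.443,-.217)),"cup_500":(.0425,(.599,-.238))}
def cups(p,names=CUP):
    out=robot.trace("cup_50",p)
    for n in names:
        r,x0=CUP[n]; rz=[(r,0),(r,.015)]; uv=proj(p,[[*x0,.01]])[0]
        for o in out:
            v,u=np.nonzero(o["pixels"])
            if len(u)>30 and np.hypot(u.mean()-uv[0],v.mean()-uv[1])<1500*r*(1 if "hand_eye" not in p else 2):
                x,ra=fit(p,o["pixels"],rz,x0); print(n,np.round(x,4),"area",round(ra,2),round(o["score"],2)); 
E
python3 - <<'E'
from h import *
for n in ["top","scene"]:
    p=robot.read_camera(n); print(n); cups(p)
    for o,rz,x0 in [("sample_pot",[(.023,0),(.023,.057)],(.51,-.175)),("vial_d",[(.0125,0),(.0125,.06)],(.37,-.12))]:
        for t in robot.trace(o,p)[:2]:
            if t["pixels"].sum()>30: print(o,fit(p,t["pixels"],rz,x0),t["score"])
    if n=="top":
        for k,uv,z in [("hose",(300,200),0),("hose",(250,222),0),("hose",(160,262),0),("bottle",(173,155),0),("lampbase",(385,150),0),("boxTL",(398,157),.1),("boxbL",(403,192),0),("boxBR",(527,305),0),("boxtBR",(540,268),.1),("boxtBL",(398,157),.12),("boxtr",(475,97),.1),("can",(575,365),0),("capcan",(615,320),.15),("boxtopedge R",(615,222),.1)]: print(k,back(p,uv,z).round(3))
E
```

```text
top
cup_50 [ 0.3716 -0.3167] area 0.86 0.6
cup_100 [ 0.4572 -0.0924] area 0.85 0.83
cup_200 [ 0.4422 -0.2176] area 0.88 0.81
cup_500 [ 0.5919 -0.2309] area 0.95 0.96
sample_pot (array([ 0.52089051, -0.17367086]), 0.8015344414463751) 0.72
vial_d (array([ 0.37571754, -0.11905539]), 0.894804680583883) 0.73
vial_d (array([ 0.57942977, -0.23416373]), 4.374074178815245) 0.22
hose [ 0.606 -0.129  0.   ]
hose [ 0.537 -0.065  0.   ]
hose [0.419 0.045 0.   ]
bottle [0.614 0.117 0.   ]
lampbase [ 0.753 -0.235  0.   ]
boxTL [ 0.681 -0.27   0.1  ]
boxbL [ 0.681 -0.29   0.   ]
boxBR [ 0.552 -0.533  0.   ]
boxtBR [ 0.57  -0.517  0.1  ]
boxtBL [ 0.667 -0.271  0.12 ]
boxtr [ 0.836 -0.355  0.1  ]
can [ 0.483 -0.621  0.   ]
capcan [ 0.504 -0.611  0.15 ]
boxtopedge R [ 0.681 -0.607  0.1  ]
scene
cup_50 [ 0.3712 -0.3179] area 0.82 0.58
cup_100 [ 0.4552 -0.0943] area 0.94 0.72
cup_200 [ 0.5922 -0.2346] area 1.19 0.77
cup_500 [ 0.5926 -0.2348] area 0.84 0.77
sample_pot (array([ 0.52011973, -0.17596496]), 0.7893736778189655) 0.78
vial_d (array([ 0.37288121, -0.11787709]), 0.8226957434196088) 0.89
vial_d (array([ 0.57120221, -0.40222808]), 0.9473286244187258) 0.57
```

```bash
python3 - <<'E'
from h import *
pt=robot.read_camera("top"); ps=robot.read_camera("scene")
for k,ut,us in [("hose bend",(303,192),(257,235)),("hosetop",(331,30),(213,135)),("hose low",(90,300),(184,395)),("hose low2",(91,345),(180,440)),("bottle cap",(156,92),(126,228)),("plug",(500,165),(364,150)),("stack knob",(424,258),(374,200))]:
    e=[np.hypot(*(back(pt,ut,z)-back(ps,us,z))[:2]) for z in np.arange(-.05,.5,.01)]
    i=int(np.argmin(e)); print(k,round(-.05+.01*i,2),round(e[i],3),back(pt,ut,-.05+.01*i).round(3))
E
```

```text
hose bend 0.06 0.017 [ 0.591 -0.142  0.06 ]
hosetop 0.21 0.005 [ 0.792 -0.116  0.21 ]
hose low 0.04 0.003 [0.314 0.1   0.04 ]
hose low2 -0.03 0.042 [ 0.261  0.097 -0.03 ]
bottle cap 0.15 0.014 [0.633 0.119 0.15 ]
plug 0.17 0.016 [ 0.671 -0.416  0.17 ]
stack knob 0.14 0.004 [ 0.509 -0.355  0.14 ]
```

>>> {"fn": "apply_moves", "kwargs": {
  "motion": "50 -3.87 -3.54 -0.33 0 0 0;50 -3.87 -3.54 -0.33 0 0 0;50 -3.87 -3.54 -0.33 0 0 0;50 -3.87 -3.54 -0.33 0 0 0;50 -3.87 -3.54 -0.33 0 0 0;50 -3.87 -3.54 -0.33 0 0 0;50 -3.87 -3.54 -0.33 0 0 0;50 -3.87 -3.54 -0.33 0 0 0;50 -3.87 -3.54 -0.33 0 0 0;50 -2.88 -4.09 0 0 0 0;50 -2.88 -4.09 0 0 0 0;50 -2.88 -4.09 0 0 0 0;50 -2.88 -4.09 0 0 0 0;50 -2.88 -4.09 0 0 0 0;50 -2.88 -4.09 0 0 0 0;50 -2.88 -4.09 0 0 0 0;50 -2.88 -4.09 0 0 0 0;50 0 0 0 0 0 0;50 0 0 0 0 0 0",
  "force": 15
}}

```text
time: 3.98
tool_pos: [0.4905, -0.3292, 0.256]
tool_rot: [3.141, -0.001, 2.755]
contact_force: [0.2, -0.1, -0.7]
opening: 0.0456
grip_force: 0.0
```

```bash
python3 - <<'E'
from h import *
s=robot.observe(); print({k:np.round(s[k],3) for k in s})
p=wrist(); cv2.imwrite("pics/w1.png",p["img"][:,:,::-1]); print(p["fovy"],p["cx"],p["cy"],p["hand_eye"].round(3).tolist())
cups(p)
print("knob pred",proj(p,[[.507,-.355,.15]]))
for t in robot.trace("weight_50",p):
    v,u=np.nonzero(t["pixels"]); print(len(u),u.mean(),v.mean(),u.min(),u.max(),v.min(),v.max(),t["score"])
E
```

```text
{'time': np.float64(3.975), 'qpos': array([-0.721,  0.446,  1.282,  0.   ,  1.415, -1.906]), 'qvel': array([ 0.019, -0.021,  0.012, -0.   , -0.002, -0.001]), 'joint_efforts': array([-9.6300e-01, -4.8810e+01, -2.6007e+01, -1.2700e-01,  1.0000e-02,
       -1.2000e-02]), 'tool_pos': array([ 0.49 , -0.329,  0.256]), 'tool_rot': array([ 3.141e+00, -1.000e-03,  2.755e+00]), 'contact_force': array([ 0.215, -0.118, -0.734]), 'torque': array([-0.023, -0.011, -0.019]), 'grip_force': np.float64(0.0), 'opening': np.float64(0.046)}
65.70646984690485 324.5335211511896 237.71128013595597 [[-0.001, -0.962, -0.273, 0.073], [1.0, -0.001, -0.001, 0.001], [0.0, -0.273, 0.962, -0.158], [0.0, 0.0, 0.0, 1.0]]
cup_50 [ 0.3706 -0.3174] area 0.89 0.76
cup_100 [ 0.4572 -0.0925] area 0.86 0.7
cup_200 [ 0.4572 -0.0922] area 0.57 0.7
cup_200 [ 0.4418 -0.2178] area 0.92 0.61
cup_500 [ 0.5919 -0.2309] area 0.95 0.98
knob pred [[299.86384081 267.1840241 ]]
682 304.975073313783 248.2492668621701 285 323 234 271 0.93
660 302.6166666666667 262.73939393939395 290 315 247 278 0.88
1142 306.9063047285464 233.00262697022768 273 337 210 275 0.82
1000 304.454 240.004 277 331 221 271 0.6
```

View pics/w1.png

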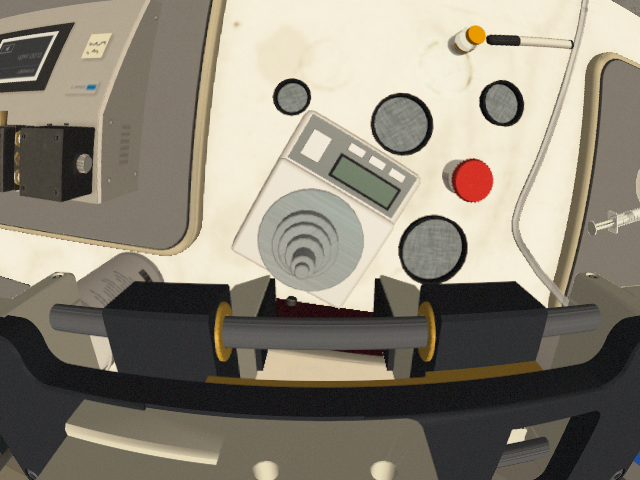

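```bash
python3 - <<'E'
from h import *
B=[("50",[(.01,.116),(.01,.14),(.006,.1425),(.006,.1505)]),("100",[(.017,.1),(.017,.116)]),("200",[(.024,.085),(.024,.1)]),("500",[(.0315,.064),(.0315,.085)])]
p=wrist(); 
for t in robot.trace("weight_50",p):
    for n,rz in B: 
        # rows: visible lower weights extend with occluder, use hull of weight plus those above
        i=[b[0] for b in B].index(n); allrz=sum([b[1] for b in B[:i+1]],[])
        v,u=np.nonzero(t["pixels"]); q=proj(p,cyl(.505,-.355,rz))
        print(n,*[np.round(z,4) for z in fit(p,t["pixels"],rz,(.505,-.355))],t["score"]) if abs((u.max()-u.min())/np.ptp(q[:,0])-1)<.12 else 0
E
```

```text
50 [ 0.5108 -0.3554] 0.8737 0.95
500 [ 0.5105 -0.3561] 0.9334 0.76
200 [ 0.5085 -0.3549] 0.9172 0.64
100 [ 0.5094 -0.3548] 0.8477 0.63
```

>>> {"fn": "apply_moves", "kwargs": {
  "motion": "50 -1.4 -0.85 1.5 0 0 0;50 -1.4 -0.85 1.5 0 0 0;50 0 0 2.5 0 0 0;50 0 0 2.5 0 0 0;50 0 0 2 0 0 0;50 0 0 1.5 0 0 0;50 0 0 1.1 0 0 0;50 0 0 0 0 0 0;50 0 0 0 0 0 0;10 0 0 0 0 0 0;10 0 0 0 0 0 0;10 0 0 0 0 0 0;10 0 0 0 0 0 0;10 0 0 0 0 0 0;10 0 0 0 0 0 0",
  "force": 15
}}

```text
time: 6.1
tool_pos: [0.5103, -0.356, 0.1306]
tool_rot: [3.142, 0.0, 2.756]
contact_force: [-0.7, 0.7, 1.3]
opening: 0.0187
grip_force: 15.0
```

>>> {"fn": "apply_moves", "kwargs": {
  "motion": "10 0 0 -0.8 0 0 0;10 0 0 -1.5 0 0 0;10 0 0 -1.7 0 0 0;10 1.5 -0.2 0 0 0 0;10 3.2 -0.4 0 0 0 0;10 3.2 -0.4 0 0 0 0;10 3.2 -0.4 0 0 0 0;10 2.3 -0.25 0 0 0 0;10 1 0 2 0 0 0;10 0 0 3 0 0 0;10 0 0 3 0 0 0;10 0 0 2 0 0 0;10 0 0 1 0 0 0;10 0 0 0 0 0 0;10 0 0 0 0 0 0"
}}

```text
time: 7.98
tool_pos: [0.3711, -0.3176, 0.0613]
tool_rot: [-3.141, 0.002, 2.756]
contact_force: [0.6, -0.5, -0.6]
opening: 0.0184
grip_force: 15.0
```

```bash
python3 - <<'E'
from h import *
p=wrist(); cv2.imwrite("pics/w2.png",p["img"][:,:,::-1]); print(robot.observe()["tool_pos"],p["T"][:3,3])
cups(p)
for c in ["cup_50"]: print(proj(p,[[.371,-.3172,.015]]))
for t in robot.trace("weight_50",p):
    v,u=np.nonzero(t["pixels"]); print(len(u),u.mean(),v.mean(),u.min(),u.max(),v.min(),v.max(),t["score"])
E
```

```text
[ 0.37110585 -0.31756178  0.06134464] [ 0.37113419 -0.3175758   0.06134435]
cup_50 [ 0.3685 -0.3164] area 0.73 0.7
cup_200 [ 0.4333 -0.2101] area 0.55 0.97
cup_500 [ 0.6082 -0.2403] area 0.36 0.88
[[323.4483532  261.83994667]]
1968 324.3892276422764 293.4872967479675 304 346 266 319 0.81
```

View pics/w2.png

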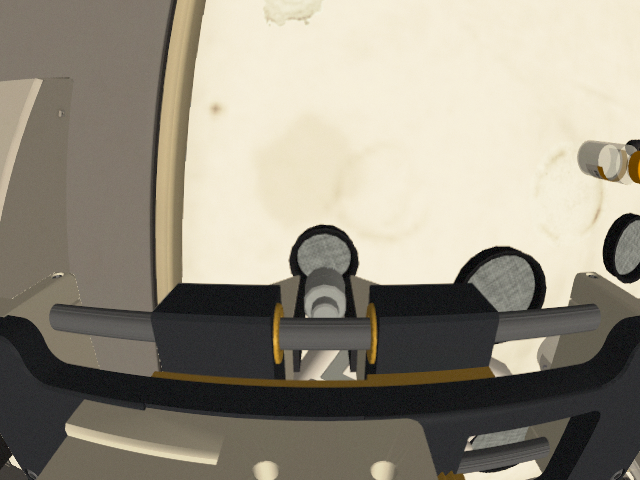

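The weight hangs upright between the fingers at (324,293), and cup_50 is centred beneath it at (323,255). Lowering it now.

>>> {"fn": "apply_moves", "kwargs": {
  "motion": "10 0 0 2 0 0 0;10 0 0 1.2 0 0 0;10 0 0 0.5 0 0 0;10 0 0 0.2 0 0 0;10 0 0 0.2 0 0 0;10 0 0 0 0 0 0;10 0 0 0 0 0 0"
}}

```text
time: 9.0
tool_pos: [0.3707, -0.3171, 0.0196]
tool_rot: [-3.142, 0.0, 2.756]
contact_force: [0.0, 0.6, -0.5]
opening: 0.0183
grip_force: 15.0
```

>>> {"fn": "apply_moves", "kwargs": {
  "motion": "10 0 0 0.1 0 0 0;10 0 0 0 0 0 0;35 0 0 0 0 0 0;35 0 0 0 0 0 0;35 0 0 0 0 0 0;35 0 0 -0.5 0 0 0;35 0 0 -3 0 0 0;35 0 0 -4 0 0 0;35 0 0 -4 0 0 0;35 -3 0.4 -2.5 0 0 0;35 -4 0.5 0 0 0 0;35 0 0 0 0 0 0;35 0 0 0 0 0 0"
}}

```text
time: 10.62
tool_pos: [0.438, -0.3344, 0.1579]
tool_rot: [3.141, -0.002, 2.756]
contact_force: [0.1, 0.2, -0.5]
opening: 0.0324
grip_force: 0.0
```

```bash
python3 - <<'E'
from h import *
p=wrist(); cv2.imwrite("pics/w3.png",p["img"][120:420,150:550,::-1])
cups(p,["cup_50"])
B=[("50 home",[(.01,.005),(.01,.029),(.006,.0315),(.006,.0395)],(.371,-.317)),("100",[(.017,.1),(.017,.116),(.006,.1185),(.006,.1265)],(.51,-.3555)),("200",[(.024,.085),(.024,.1)],(.51,-.3555)),("500",[(.0315,.064),(.0315,.085)],(.51,-.3555))]
for t in robot.trace("weight_50",p):
    for n,rz,x0 in B: 
        v,u=np.nonzero(t["pixels"]); q=proj(p,cyl(*x0,rz))
        if abs((u.max()-u.min())/np.ptp(q[:,0])-1)<.15 and abs(u.mean()-q[:,0].mean())<40: print(n,*[np.round(z,4) for z in fit(p,t["pixels"],rz,x0)],t["score"])
E
```

```text
cup_50 [ 0.371  -0.3171] area 0.94 0.8
200 [ 0.4879 -0.3567] 0.688 0.81
100 [ 0.5106 -0.3554] 0.6224 0.75
200 [ 0.5164 -0.359 ] 0.3553 0.66
50 home [ 0.3713 -0.3163] 0.9381 0.66
```

View pics/w3.png

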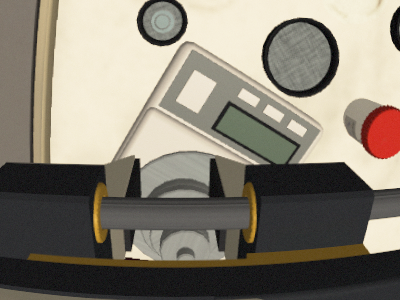

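weight_50 sits centred in its cup, at (162,20) in the crop. Now weight_100, gripped by its knob.

>>> {"fn": "apply_moves", "kwargs": {
  "motion": "35 -3 0.3 0 0 0 0;35 -3 0.3 0 0 0 0;35 -1.5 0.17 1 0 0 0;35 0 0 1.5 0 0 0;35 0 0 1 0 0 0;35 0 0 0.5 0 0 0;35 0 0 0 0 0 0;35 0 0 0 0 0 0;5 0 0 0 0 0 0;5 0 0 0 0 0 0;5 0 0 0 0 0 0;5 0 0 0 0 0 0;5 0 0 0 0 0 0",
  "force": 20
}}

```text
time: 12.4
tool_pos: [0.5113, -0.3562, 0.1186]
tool_rot: [-3.142, 0.0, 2.756]
contact_force: [-0.0, 0.2, 2.1]
opening: 0.0105
grip_force: 20.0
```

>>> {"fn": "apply_moves", "kwargs": {
  "motion": "5 0 0 -0.8 0 0 0;5 0 0 -1.5 0 0 0;5 0 0 -1.7 0 0 0;5 1.25 1.87 0 0 0 0;5 2.49 3.73 0 0 0 0;5 2.49 3.73 0 0 0 0;5 2.49 3.73 0 0 0 0;5 2.49 3.73 0 0 0 0;5 2.49 3.73 0 0 0 0;5 1.25 1.87 2 0 0 0;5 0 0 3 0 0 0;5 0 0 3 0 0 0;5 0 0 1.5 0 0 0;5 0 0 0.8 0 0 0;5 0 0 0 0 0 0;5 0 0 0 0 0 0"
}}

```text
time: 14.4
tool_pos: [0.4576, -0.0927, 0.0563]
tool_rot: [3.141, 0.002, 2.756]
contact_force: [0.3, 0.6, -1.1]
opening: 0.0105
grip_force: 20.0
```

```bash
cat > chk.py <<'E'
from h import *
import sys
n,cup=sys.argv[1],sys.argv[2]
p=wrist(); cv2.imwrite(f"pics/p{n}.png",p["img"][150:400,150:500,::-1])
r,x0=CUP[cup]; print(p["T"][:3,3].round(4)); cups(p,[cup])
for nm,rz in [("rim",[(r,.015)])]:
    q=proj(p,cyl(*x0,rz)); print(nm,q.min(0),q.max(0))
for t in robot.trace("weight_"+n,p)[:3]:
    v,u=np.nonzero(t["pixels"]); print(len(u),u.min(),u.max(),v.min(),v.max(),t["score"])
E
python3 chk.py 100 cup_100
```

```text
[ 0.4576 -0.0927  0.0563]
cup_100 [ 0.452  -0.0916] area 0.72 0.74
rim [273.0866736  216.57257485] [370.84978377 308.42228776]
2234 293 356 249 317 0.69
447 1 27 450 479 0.61
```

View pics/p100.png

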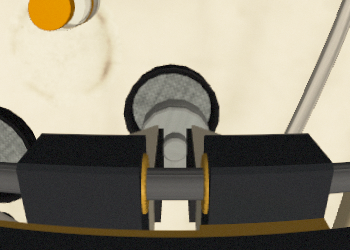

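weight_100 hangs upright with cup_100 centred beneath it (crop (172,100)). Lowering.

>>> {"fn": "apply_moves", "kwargs": {
  "motion": "5 0 0 1.5 0 0 0;5 0 0 1 0 0 0;5 0 0 0.5 0 0 0;5 0 0 0.15 0 0 0;5 0 0 0.15 0 0 0;5 0 0 0.05 0 0 0;5 0 0 0 0 0 0"
}}

```text
time: 15.42
tool_pos: [0.4571, -0.0924, 0.0233]
tool_rot: [3.142, 0.001, 2.756]
contact_force: [-4.3, 0.6, 13.0]
opening: 0.0105
grip_force: 20.0
```

>>> {"fn": "apply_moves", "kwargs": {
  "motion": "5 0 0 -0.05 0 0 0;30 0 0 0 0 0 0;30 0 0 0 0 0 0;30 0 0 0 0 0 0;30 0 0 0 0 0 0;30 0 0 -0.5 0 0 0;30 0 0 -2 0 0 0;30 0 0 -4 0 0 0;30 0 0 -4 0 0 0;30 -1.25 -1.87 -3 0 0 0;30 -2.49 -3.73 0 0 0 0;30 -2.49 -3.73 0 0 0 0;30 0 0 0 0 0 0;30 0 0 0 0 0 0"
}}

```text
time: 17.18
tool_pos: [0.4791, -0.2017, 0.1572]
tool_rot: [3.141, -0.001, 2.755]
contact_force: [-0.5, 0.6, -0.1]
opening: 0.028
grip_force: 0.0
```

```bash
python3 - <<'E'
from h import *
p=wrist(); cv2.imwrite("pics/w4.png",p["img"][:,:,::-1]); print(p["T"][:3,3])
cups(p)
rz=[(.017,.005),(.017,.021),(.006,.0235),(.006,.0315)]; rs=[(.024,.085),(.024,.1),(.006,.1105)]
for t in robot.trace("weight_100",p):
    v,u=np.nonzero(t["pixels"]); print(len(u),u.mean(),v.mean(),u.max()-u.min(),*[np.round(z,4) for z in fit(p,t["pixels"],rz,(.457,-.0925))+fit(p,t["pixels"],rs,(.5105,-.3555))])
E
```

```text
[ 0.47912066 -0.20172852  0.15724047]
cup_50 [ 0.3705 -0.3182] area 0.88 0.83
cup_100 [ 0.4572 -0.0926] area 0.88 0.62
cup_200 [ 0.4417 -0.218 ] area 0.93 0.94
cup_500 [ 0.5897 -0.2393] area 0.71 0.73
1372 436.8061224489796 150.2594752186589 42 [ 0.4564 -0.0909] 0.9229 [ 0.4448 -0.1126] 0.2658
557 134.68940754039497 357.0233393177738 21 [ 0.5376 -0.4454] 0.6442 [ 0.505  -0.3746] 0.2018
582 151.3024054982818 161.68213058419244 31 [ 0.3706 -0.3193] 0.4205 [ 0.3814 -0.2812] 0.1247
```

View pics/w4.png

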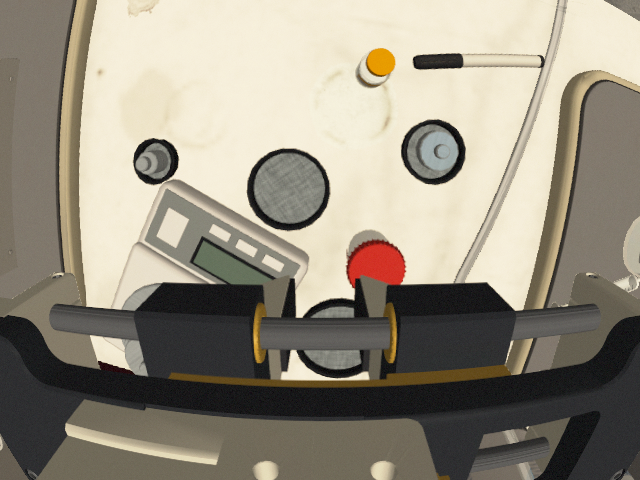

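weight_50 (155,160) and weight_100 (436,150) both sit in their own cups. Next is weight_200.

>>> {"fn": "apply_moves", "kwargs": {
  "motion": "30 -2.16 -3.27 0 0 0 0;30 -2.16 -3.27 0 0 0 0;30 -2.16 -3.27 0 0 0 0;30 -2.18 -3.27 1 0 0 0;30 0 0 2 0 0 0;30 0 0 1.5 0 0 0;30 0 0 0.7 0 0 0;30 0 0 0.3 0 0 0;30 0 0 0 0 0 0;30 0 0 0 0 0 0;5 0 0 0 0 0 0;5 0 0 0 0 0 0;5 0 0 0 0 0 0;5 0 0 0 0 0 0;5 0 0 0 0 0 0",
  "force": 25
}}

```text
time: 19.2
tool_pos: [0.5107, -0.3562, 0.1026]
tool_rot: [-3.141, 0.0, 2.756]
contact_force: [-0.4, 0.2, 3.1]
opening: 0.0105
grip_force: 25.0
```

>>> {"fn": "apply_moves", "kwargs": {
  "motion": "5 0 0 -0.8 0 0 0;5 0 0 -1.5 0 0 0;5 0 0 -1.7 0 0 0;5 1.45 1.28 0 0 0 0;5 2.9 2.56 0 0 0 0;5 2.9 2.56 0 0 0 0;5 2.9 2.56 0 0 0 0;5 1.45 1.28 1 0 0 0;5 0 0 2.5 0 0 0;5 0 0 2.5 0 0 0;5 0 0 1.8 0 0 0;5 0 0 1 0 0 0;5 0 0 0 0 0 0;5 0 0 0 0 0 0"
}}

```text
time: 20.95
tool_pos: [0.4422, -0.2179, 0.0553]
tool_rot: [-3.141, 0.002, 2.756]
contact_force: [0.2, -0.5, -1.9]
opening: 0.0105
grip_force: 25.0
```

```bash
python3 chk.py 200 cup_200
```

```text
[ 0.4422 -0.2179  0.0553]
cup_200 [ 0.435  -0.2152] area 0.67 0.92
rim [263.76471482 205.85317675] [386.02772705 320.61745247]
1383 100 148 201 240 0.89
4042 276 374 236 317 0.72
2482 498 553 181 237 0.58
```

View pics/p200.png

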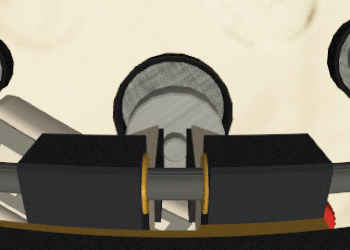

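weight_200 hangs centred over cup_200 (crop (175,110)). Lowering.

>>> {"fn": "apply_moves", "kwargs": {
  "motion": "5 0 0 1.5 0 0 0;5 0 0 1 0 0 0;5 0 0 0.45 0 0 0;5 0 0 0.15 0 0 0;5 0 0 0.15 0 0 0;5 0 0 0 0 0 0;5 0 0 0 0 0 0"
}}

```text
time: 21.98
tool_pos: [0.4417, -0.2175, 0.0225]
tool_rot: [-3.142, 0.0, 2.756]
contact_force: [-1.9, 0.6, 6.5]
opening: 0.01
grip_force: 25.0
```

>>> {"fn": "apply_moves", "kwargs": {
  "motion": "30 0 0 0 0 0 0;30 0 0 0 0 0 0;30 0 0 0 0 0 0;30 0 0 0 0 0 0;30 0 0 -0.5 0 0 0;30 0 0 -2 0 0 0;30 0 0 -4 0 0 0;30 0 0 -4 0 0 0;30 -1.5 -1.3 -3 0 0 0;30 -3 -2.6 0 0 0 0;30 0 0 0 0 0 0;30 0 0 0 0 0 0"
}}

```text
time: 23.48
tool_pos: [0.4681, -0.27, 0.1565]
tool_rot: [3.141, -0.002, 2.756]
contact_force: [-0.2, 0.0, -0.3]
opening: 0.0273
grip_force: 0.0
```

```bash
python3 - <<'E'
from h import *
p=wrist(); cv2.imwrite("pics/w5.png",p["img"][:,:,::-1]); print(p["T"][:3,3])
cups(p)
rz=[(.024,.005),(.024,.02),(.006,.0305)]
for t in robot.trace("weight_200",p):
    v,u=np.nonzero(t["pixels"]); print(len(u),u.mean(),v.mean(),u.max()-u.min(),*[np.round(z,4) for z in fit(p,t["pixels"],rz,(.442,-.2178))])
E
```

```text
[ 0.46805442 -0.27003389  0.15650651]
cup_50 [ 0.3706 -0.3179] area 0.86 0.6
cup_100 [ 0.4573 -0.0927] area 0.9 0.68
cup_200 [ 0.4417 -0.218 ] area 0.95 0.84
619 224.61873990306947 138.77221324717286 29 [ 0.3709 -0.3178] 0.2117
2754 372.2923021060276 169.52287581699346 60 [ 0.4409 -0.2161] 0.9561
1239 508.63761097659403 137.90395480225988 39 [ 0.457  -0.0906] 0.5034
```

View pics/w5.png

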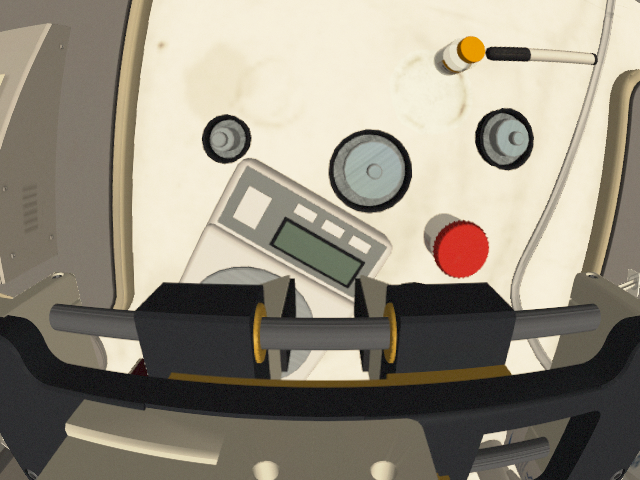

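weight_200 is home at (372,170). Next is weight_500.

>>> {"fn": "apply_moves", "kwargs": {
  "motion": "30 -2.4 -2.1 0 0 0 0;30 -2.4 -2.1 0 0 0 0;30 -2.37 -2.15 1 0 0 0;30 0 0 2.5 0 0 0;30 0 0 2 0 0 0;30 0 0 1 0 0 0;30 0 0 0.45 0 0 0;30 0 0 0 0 0 0;30 0 0 0 0 0 0;5 0 0 0 0 0 0;5 0 0 0 0 0 0;5 0 0 0 0 0 0;5 0 0 0 0 0 0;5 0 0 0 0 0 0",
  "force": 40
}}

```text
time: 25.38
tool_pos: [0.5113, -0.3567, 0.0877]
tool_rot: [-3.141, 0.001, 2.756]
contact_force: [-0.5, -0.5, 3.5]
opening: 0.0094
grip_force: 40.0
```

>>> {"fn": "apply_moves", "kwargs": {
  "motion": "5 0 0 -0.5 0 0 0;5 0 0 -1 0 0 0;5 0 0 -1.5 0 0 0;5 0 0 -1 0 0 0;5 -0.25 1.4 0 0 0 0;5 -0.5 2.66 0 0 0 0;5 -0.6 3.16 0 0 0 0;5 -0.6 3.16 0 0 0 0;5 -0.5 2.7 0 0 0 0;5 -0.3 1.6 0 0 0 0;5 0 0 1.5 0 0 0;5 0 0 2 0 0 0;5 0 0 2 0 0 0;5 0 0 1.3 0 0 0;5 0 0 0.5 0 0 0;5 0 0 0 0 0 0;5 0 0 0 0 0 0"
}}

```text
time: 27.5
tool_pos: [0.5924, -0.2311, 0.0552]
tool_rot: [-3.141, 0.002, 2.756]
contact_force: [-0.0, -1.0, -4.7]
opening: 0.0096
grip_force: 40.0
```

```bash
python3 chk.py 500 cup_500
```

```text
[ 0.5924 -0.2311  0.0552]
cup_500 [ 0.5808 -0.2279] area 0.64 0.89
rim [243.38692153 207.38326754] [389.41240113 342.71504239]
531 42 87 0 16 0.78
7080 259 390 218 317 0.72
3731 199 288 0 50 0.6
```

View pics/p500.png

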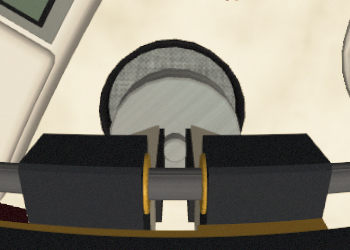

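```bash
python3 - <<'E'
from h import *
p=wrist()
t=[o for o in robot.trace("cup_500",p)]
for x in [(.592,-.231),(.589,-.230),(.592,-.234)]:
    q=proj(p,cyl(*x,[(.0425,.015),(.0425,0)])); print(x,q.min(0).round(1),q.max(0).round(1))
    q=proj(p,cyl(.5924,-.2311,[(.0315,.055-.0237),(.0315,.055-.0027)])); 
print("w",q.min(0).round(1),q.max(0).round(1))
for o in t:
    v,u=np.nonzero(o["pixels"]); print(len(u),u.min(),u.max(),v.min())
E
```

```text
(0.592, -0.231) [248.5 187.3] [396.7 330.6]
(0.589, -0.23) [247.8 181.8] [396.6 326.1]
(0.592, -0.234) [243.9 189.2] [391.8 332.2]
w [256.3 218.6] [388.2 349.3]
582 425 487 0
3569 181 303 0
443 46 102 0
```

>>> {"fn": "apply_moves", "kwargs": {
  "motion": "5 0 0 1 0 0 0;5 0 0 0.8 0 0 0;5 0 0 0.45 0 0 0;5 0 0 0.2 0 0 0;5 0 0 0.1 0 0 0;5 0 0 0.1 0 0 0;5 0 0 0 0 0 0;5 0 0 0 0 0 0"
}}

```text
time: 28.75
tool_pos: [0.5921, -0.2308, 0.0287]
tool_rot: [-3.142, 0.001, 2.756]
contact_force: [-3.8, 1.2, 3.8]
opening: 0.0096
grip_force: 40.0
```

>>> {"fn": "apply_moves", "kwargs": {
  "motion": "30 0 0 0 0 0 0;30 0 0 0 0 0 0;30 0 0 0 0 0 0;30 0 0 0 0 0 0;30 0 0 -0.5 0 0 0;30 0 0 -2 0 0 0;30 0 0 -4 0 0 0;30 0 0 -5 0 0 0;30 0 0 -5 0 0 0;30 -3 0 -3 0 0 0;30 2 0 -3 0 0 0;30 5 -2 0 0 0 0;30 5 -2 0 0 0 0;30 5 -1 0 0 0 0;30 0 0 0 0 0 0;30 0 0 0 0 0 0"
}}

```text
time: 30.75
tool_pos: [0.4442, -0.2249, 0.2538]
tool_rot: [-3.141, 0.002, 2.756]
contact_force: [0.2, -0.3, 0.0]
opening: 0.0274
grip_force: 0.0
```

```bash
python3 - <<'E'
from h import *
p=robot.read_camera("top"); cv2.imwrite("pics/t6.png",cv2.resize(p["img"][150:420,180:500,::-1],None,fx=2,fy=2)); cups(p)
p=wrist(); cups(p)
W=[("50",[(.01,.005),(.01,.029),(.006,.0395)],"cup_50"),("100",[(.017,.005),(.017,.021),(.006,.0315)],"cup_100"),("200",[(.024,.005),(.024,.02),(.006,.0305)],"cup_200"),("500",[(.0315,.005),(.0315,.026),(.006,.0365)],"cup_500")]
for t in robot.trace("weight_50",p):
    for n,rz,c in W:
        x,r=fit(p,t["pixels"],rz,CUP[c][1])
        if .8<r<1.1 and np.hypot(*(x-CUP[c][1]))<.03: print(n,x.round(4),r)
E
```

```text
cup_50 [ 0.3715 -0.3168] area 0.86 0.9
cup_100 [ 0.4574 -0.092 ] area 0.88 0.56
cup_200 [ 0.4419 -0.2172] area 0.91 0.79
cup_50 [ 0.3709 -0.3182] area 0.88 0.95
cup_100 [ 0.4572 -0.0927] area 0.9 0.71
cup_200 [ 0.442  -0.2183] area 0.95 0.76
cup_200 [ 0.5643 -0.2503] area 0.15 0.74
cup_500 [ 0.5647 -0.2505] area 0.1 0.74
100 [ 0.4568 -0.0909] 0.9152027033043214
200 [ 0.4407 -0.2164] 0.9554864305829948
50 [ 0.3713 -0.3161] 0.8786604340578343
```

View pics/t6.png

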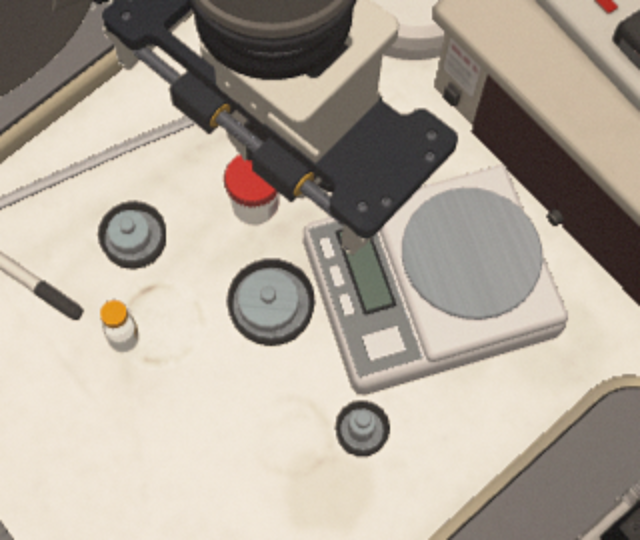

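The three small weights are home. The gripper hides cup_500 from the top camera, so I'll move it aside and check.

>>> {"fn": "apply_moves", "kwargs": {
  "motion": "30 2.5 4 0 0 0 0;30 2.5 4 0 0 0 0;30 2 4 0 0 0 0;30 1.5 4 0 0 0 0;30 1.5 4 0 0 0 0;30 0 0 0 0 0 0;30 0 0 0 0 0 0"
}}

```text
time: 31.88
tool_pos: [0.4264, -0.0018, 0.2528]
tool_rot: [-3.141, 0.0, 2.757]
contact_force: [-0.8, -0.2, 0.6]
opening: 0.0274
grip_force: 0.0
```

```bash
python3 - <<'E'
from h import *
for n in ["top","wrist"]:
    p=wrist() if n=="wrist" else robot.read_camera(n); print(n); cups(p,["cup_500"])
    if n=="top": cv2.imwrite("pics/t7.png",cv2.resize(p["img"][150:300,250:450,::-1],None,fx=3,fy=3))
    for t in robot.trace("weight_500",p):
        x,r=fit(p,t["pixels"],[(.0315,.005),(.0315,.026),(.006,.0365)],(.592,-.231))
        if .7<r<1.2: print(x.round(4),r)
E
```

```text
top
cup_500 [ 0.5921 -0.2306] area 0.93 0.94
cup_500 [ 0.5308 -0.1691] area 0.39 0.51
[ 0.5906 -0.2295] 0.8812256580002976
wrist
cup_500 [ 0.4332 -0.2175] area 0.44 0.61
```

View pics/t7.png

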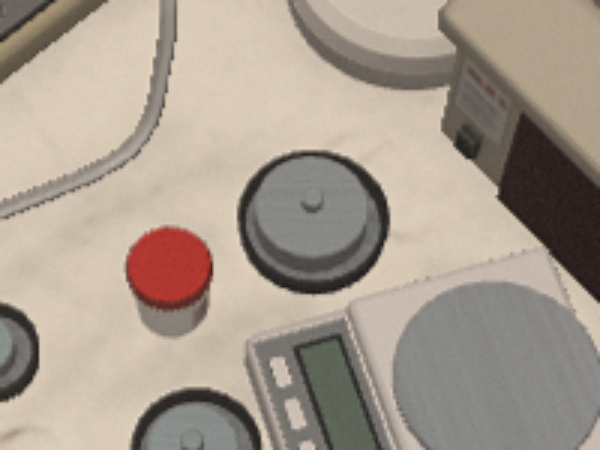

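weight_500 lies flat and centred in cup_500, at (313,220) in the crop.

```bash
python3 -c "
from cell import robot
print(robot.hand_in())"
```

```text
the job is handed in; nothing more can be done
None
```

All four weights are lying flat and released in their own cups, the cups and bystanders look undisturbed in the last camera pictures, and the job was handed in at about 32 s of the 106 s limit; the hand-in returned no verdict.

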